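# Wedge up a leg blank on the taper sled

### The arm

A 7-joint arm with a two-finger parallel gripper is mounted at the origin on the work surface. World frame = base frame: x ahead of the robot, y to its left, z up, the work surface at z = 0. Lengths are in m, angles in rad, forces in N, time in s.
With the tool pointing down it reaches from about 0.425 to 0.875 m from the base axis. Payload 8.4 kg.
Tool frame: the origin (TCP) lies at the very end of the fingers, on their centre line; the grasp point (between the pads) lies behind it (r.grasp_offset is the z of the grasp point in the tool frame, in m); z points along the fingers, y is the line along which they close (so a half turn about z gives the same grasp; the last joint's range is limited). The gripper opens to 85 mm and grips with 20 to 120 N. Pads are 22 mm wide; open, the fingers measure 114 mm over their backs; the gripper's body (76 mm by 85 mm) begins 54 mm behind the grasp point. The pads swing forward as they close: fully open they stand 13 mm farther back than shut.
Start: joints at [1.215, 0.333, 0.04, 1.465, -0.013, 1.343, -0.059], TCP at [0.165, -0.629, 0.231] pointing down, gripper open.
Joint ranges: [-2.58, 2.58], [-0.38, 2.09], [-1.3, 1.39], [0.25, 2.4], [-1.5, 4.64], [0.08, 2.09], [-2.65, 2.65]. Speed limits (rad/s): [2.22, 2.22, 2.79, 2.79, 3.14, 3.14, 3.14].

### API

Orientations are given as a rotation vector (axis times angle).
In Python, from cell import r, viewer, job_done, finder gives the robot as it stands.
- The arm moves only by the shell command python3 -m pendant 'ROWS' [FORCE]. ROWS is JSON, a list of rows, each an object with "jaw": the closure, from -1 (fully open) to 1 (shut); "slide": the shift along the tool's x, y, z in m, a list of three; "rot": the turn, a rotation vector about the tool's x, y, z in degrees, a list of three. In form: [{"jaw": jaw, "slide": [dx, dy, dz], "rot": [wx, wy, wz]}, ...]. A call has 1 to 5 rows; each row is the pose to reach, as a shift and turn from the pose commanded when the call began, along the tool's axes at that moment; what a row does not reach only later rows make up. A row lasts 1/12 s, in which the tool goes at most 41.7 mm and 7.16 degrees, less where a joint would pass 70% of its speed; a pose out of reach is approached as far as the arm can. A call with a gripper value outside its range is refused whole. The fingers move at their own pace and stop on an object; FORCE is the grip in N (left out, the last holds). Time passes only in rows, so rows that repeat a pose let the fingers close. It gives the time, the measured TCP pose, the force, the opening and the grip force at its end, in the units of the state.
- r.read_state(): the state, without advancing time (a new reading comes with each control period).
- viewer.read_camera(name): name is "scene" or "top" or "wrist"; returns a dict with "image" (480x640x3 uint8, blue, green, red), "range_z" (480x640 float32, m along the optical axis (not along the pixel's ray), 0 where there is no reading), "intrinsics" (3x3 intrinsics, pixels), "R" (3x3) and "t" (3): a world point X has camera coordinates R X + t. Camera axes: x right, y down, z forward; pixel columns grow to the right and rows downward; lengths in m; the calibration is good to about 2 mm. A picture is of the moment at which its call begins.
- job_done(): hands the job in; it is judged then, once.
Trained networks look in a picture, given as the dict that the camera call returned (one of the last four; its "shot" number tells which), for a name from the list of things; names that differ only in an ending like _2 or _b are one class to them, and where a whole thing is asked for, a point or a joint stands for the part that bears it (a point fixed in the world has none). Each returns a list of dicts, best first, with "conf" (0 to 1); they miss things now and then, are a little off and sometimes report something else, mostly with a low value. They report only what shows in the picture. A call takes as long as a camera call. They do not tell look-alikes from the thing itself.
- finder.trace(thing, picture): "region" (480x640 bool, what is visible of it).
- finder.place_of(thing, picture): "at" ([x, y, z] in m, in world coordinates, good to about 4 mm: a listed point, or the origin of a listed thing).
The state is a dict: "time_s": time; "joints": joint angles; "joint_velocities": joint speeds; "tau": joint torques, N m; "tcp_pos": TCP position; "orientation": TCP orientation; "wrist_force": force on the tool from outside, world axes, zero at the start; "ft_torque": the same for the moment, N m; "grip_width": finger opening in m; "gripper_force": force on a finger pad.
Only numpy, scipy, OpenCV 4.12 (cv2) and the standard library are available. Lean on these libraries where they do the work, as an engineer would, in place of code of your own. Each camera call takes 0.05 s, during which the arm holds its last target. There are 200 camera calls.

### The job

Set the stool-leg blank up on the taper sled for its 3 mm taper: push the blank snugly against both the long side fence and the end stop, then take the long hardwood wedge from the bench, keep it flat on the sled's low ledge and push it, thin end first, under the overhanging foot of the blank until the foot just lifts off the bed, by about 3 mm, with the blank still against fence and stop. Finish while holding the wedge in place, touching only the wedge and not the blank, so that I can close the clamp; leave the other things on the bench where they are.

Things in the scene. Friction and masses are not known exactly. Their poses are not given: they have to be found in the camera images.
- sled: taper sled of white-faced board, fixed on the bench; origin on the bench, z up, y along it, x across (away from the robot when not turned). Spans x -110..85, y -250..190 mm. Plywood bed: top at z = 18 mm, y -22..190. Bare white base from y -250 to -22: the low ledge, top at z = 9 mm. A toggle clamp stands open behind the fence (x 42..150, y 90..130 mm, 115 mm high): leave it
- sled_corner (a point): inner corner on the bed's top where fence face and end-stop face meet (x 20, y 168, z 18 mm on the sled, same axes). Fence: beech strip from here 190 mm towards -y, face looking -x. Stop: strip from here 130 mm towards -x, face looking -y. Both 16 mm high. Blank home: its centre 22 mm to -x and 130 mm to -y of here; its foot then overhangs the bed's edge by 70 mm
- blank_centre (a point): centre (half-way up) of the leg blank: planed beech bar, 260 mm long (its y axis), 44 mm wide (x), 36 mm high (z), about 0.3 kg, loose on the sled's bed, a little askew (under 9 degrees), 27 to 55 mm short of its home across and 12 to 45 mm short along the sled, its foot end (-y) overhanging the ledge
- blank_foot (a point): middle of the bottom edge of the blank's foot end (-y end, over the ledge), 130 mm from the blank's centre. At z = 18 mm while the blank lies flat; its height above that is the lift
- blank_head (a point): middle of the bottom edge of the blank's head end (+y end, with a dark mortise in the top): goes against the end stop and stays down on the bed
- wedge_mid (a point): middle of the loose brown hardwood wedge, 9 mm above its underside. 150 mm long (its x axis, thin end +x), 36 mm wide (y), flat below, top sloping 1 in 5 from 33 mm at the heel to 3 mm at the tip (75 mm from here), 70 g. Starts flat on the bench right or left of the sled. On the ledge it meets the foot when its tip is 30 mm past the foot's end; each 5 mm more lifts 1 mm
- wedge_grip (a point): good place to grip the wedge across its 36 mm width from above: 40 mm from wedge_mid towards the heel, 35 mm from the heel face, 13 mm above the underside; the wedge is 26 mm high here. Axes as wedge_mid
- packer: plain rectangular packing block of the same wood as the wedge, 150 x 36 x 30 mm (same height all along, so not the wedge); origin at the centre of its underside
- try_square: carpenter's try square, dark wood stock 115 mm with a 150 mm steel blade, lying flat; origin under the stock
- cork_block: cork sanding block, 110 x 60 x 34 mm; origin under its centre
- block_plane: small steel block plane, 160 mm long; origin under its centre
- mallet: wooden mallet, head 120 x 85 x 60 mm, handle about 250 mm, lying; origin under it
- glue_bottle: white glue bottle, 165 mm tall, 58 mm across; origin under its centre
- stapler: orange and black desk stapler, 105 mm; origin under its centre
- finished_leg: a leg already planed to its taper, 260 x 44 x 36 mm, lying on the work sheet at the left, off the sled; origin under its centre
Mind the look-alikes: they are no part of the job. What is shaped like the part that bears wedge_mid but purple is not meant.

How it is judged:
On the way:
1. the blank lies flat on the bed, against the side fence and the end stop (x of blank_centre in the frame of sled between -0.0045 and 0.001 m and y of blank_centre in the frame of sled between 0.0355 and 0.041 m and angle between the y axis of blank_centre and the y axis of sled, either way round below 0.015 rad and height (world z) of each of blank_foot, blank_head below 0.019 m), for 0.2 s.
At the end, for the whole second after the job is handed in: The fingers hold the wedge (over 1 N), flat on the ledge (2 mm, 2 degrees), carrying the blank's foot 1.5 to 5 mm above bed level; head down (1.2 mm); blank within 3 mm of fence and stop and parallel to 0.02 rad, at rest and not touched by the robot (x of blank_centre in the frame of sled between -0.005 and 0.001 m and y of blank_centre in the frame of sled between 0.035 and 0.041 m and angle between the y axis of blank_centre and the y axis of sled, either way round below 0.02 rad and height (world z) of blank_foot between 0.0195 and 0.023 m and height (world z) of blank_head below 0.0192 m and contact force between wedge and blank above 0.4 N and z of wedge_mid in the frame of sled below 0.02 m and angle between wedge_mid's own z axis and vertical below 0.035 rad and contact force between the fingers and wedge above 1 N and contact force between each of the fingers, the arm and blank below 0.1 N and linear speed of blank below 0.01 m/s); the arm keeps its last pose, push and grip.
It fails at once if another thing on the bench is shifted by more than 25 mm (distance of any of packer, try_square, cork_block, block_plane, mallet, glue_bottle, stapler, finished_leg from where it was at the start of the episode above 0.025 m).
It also fails if it takes over 67 s, if anything falls off the work surface, if the arm or the gripper's body presses on something with over 40 N, if the wrist force passes 120 N, or if a joint passes its speed limit or range.

## Working session

There is one attempt and no reset: what is moved stays moved. The work goes in short steps, Python scripts to look and compute and a shell command to move; the robot and the scene stay as the last step left them, time stands still between calls to the robot, and variables do not carry over. Pictures are saved under pics/ and viewed, at most 10 in all, crops included, and the job is handed in when it is done.

```bash
ls; mkdir -p pics
cat > h.py <<'E'
import numpy as np, cv2
from cell import r, viewer, job_done, finder
from scipy.spatial.transform import Rotation as Ro
def px(p,X):
    c=p["R"]@np.array(X)+p["t"]; u=p["intrinsics"]@c; return (u[:2]/u[2]).round().astype(int)
def cloud(p):
    K=p["intrinsics"]; z=p["range_z"]; v,u=np.mgrid[:480,:640]
    c=np.stack([(u-K[0,2])/K[0,0]*z,(v-K[1,2])/K[1,1]*z,z],-1)
    return (c-p["t"])@p["R"]
E
python3 - <<'E'
from h import *
s=r.read_state(); print(s["tcp_pos"],s["orientation"],r.grasp_offset, s["time_s"])
print(Ro.from_rotvec(s["orientation"]).as_matrix().round(3))
p=viewer.read_camera("top"); q=viewer.read_camera("scene")
cv2.imwrite("pics/top.png",p["image"]);cv2.imwrite("pics/scene.png",q["image"])
for n in ["sled","sled_corner","blank_centre","blank_foot","blank_head","wedge_mid","wedge_grip","packer","finished_leg","glue_bottle","mallet","cork_block","block_plane","stapler","try_square"]:
  for nm,c in(("top",p),("scene",q)):
    print(n,nm,[(round(d["conf"],2),np.round(d["at"],3).tolist(),px(c,d["at"]).tolist()) for d in finder.place_of(n,c)[:3]])
E
```

```text
pics
[ 0.16494964 -0.62826459  0.23041061] [-3.11416252e+00 -4.02018944e-01  4.64398924e-04] -0.0187 0.0
[[ 0.967  0.254 -0.   ]
 [ 0.254 -0.967  0.002]
 [-0.    -0.002 -1.   ]]
sled top [(0.77, [0.565, 0.025, -0.001], [274, 225]), (0.71, [0.659, 0.395, -0.001], [131, 192]), (0.32, [0.7, -0.369, -0.0], [421, 171])]
sled scene [(0.63, [0.764, -0.146, -0.0], [233, 267]), (0.57, [0.561, 0.022, 0.003], [338, 274])]
sled_corner top [(0.67, [0.572, 0.192, 0.02], [208, 223]), (0.29, [0.491, -0.381, 0.014], [431, 250])]
sled_corner scene [(0.95, [0.573, 0.195, 0.018], [376, 322])]
blank_centre top [(0.73, [0.528, 0.029, 0.033], [272, 238])]
blank_centre scene [(0.58, [0.523, 0.034, 0.035], [353, 262])]
blank_foot top [(0.94, [0.539, -0.1, 0.018], [322, 233])]
blank_foot scene []
blank_head top [(0.78, [0.512, 0.16, 0.016], [221, 246])]
blank_head scene [(0.66, [0.513, 0.164, 0.016], [388, 301]), (0.64, [0.297, -0.282, -0.002], [353, 166])]
wedge_mid top [(0.92, [0.475, -0.572, 0.009], [503, 254]), (0.68, [0.525, -0.4, 0.009], [437, 237]), (0.19, [0.513, 0.159, 0.014], [222, 246])]
wedge_mid 
[... 1018 characters left out ...]
.93, [0.766, -0.148, -0.002], [232, 267]), (0.69, [0.297, -0.287, -0.0], [352, 164]), (0.21, [0.546, 0.406, -0.004], [446, 393])]
block_plane top [(0.74, [0.7, -0.367, -0.001], [421, 171])]
block_plane scene [(0.61, [0.7, -0.364, 0.006], [217, 203]), (0.22, [0.524, 0.03, 0.038], [352, 261])]
stapler top [(0.59, [0.769, 0.031, 0.002], [270, 148]), (0.34, [0.55, 0.408, 0.001], [126, 234]), (0.25, [0.298, -0.285, -0.002], [395, 325])]
stapler scene [(0.95, [0.774, 0.028, 0.002], [264, 317])]
try_square top [(0.6, [0.351, -0.101, -0.001], [324, 306])]
try_square scene [(0.7, [0.572, 0.19, 0.022], [375, 320]), (0.66, [0.356, -0.102, -0.003], [374, 211]), (0.63, [0.772, 0.026, 0.001], [264, 316])]
```

View pics/top.png

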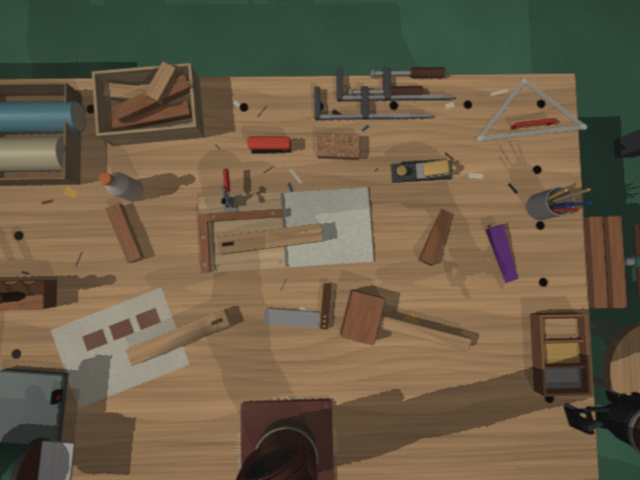

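Run:
```python
import cv2
a=cv2.imread("pics/top.png")[215:285,400:530]; b=cv2.imread("pics/scene.png")[110:200,210:330]
a=cv2.resize(a,None,fx=4,fy=4,interpolation=2);b=cv2.resize(b,(520,390),interpolation=2)
b=cv2.resize(b,(373,280)); cv2.imwrite("pics/crop.png",cv2.resize(cv2.hconcat([a[:280],b]),(800,252)))
```

```text
(no output)
```

View pics/crop.png

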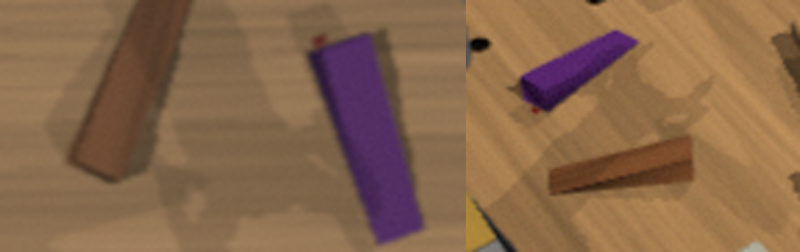

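The top picture shows these wedge-like things: the brown wedge at (437,237), the purple look-alike at (503,252), the packer at (125,233) with constant height, and the finished leg at (183,334). The close crop shows that the brown one at (437,237) tapers, with its thick heel towards the robot, so I choose that one. The blank is at (272,238) and the sled corner at (208,220).

I'm moving towards the blank past the wedge.

```bash
cat >> h.py <<'E'
def togo(X,yaw):
    "slide and tool-z turn (deg) from measured pose to world X, tool-x yaw (deg)"
    s=r.read_state(); R=Ro.from_rotvec(s["orientation"]).as_matrix()
    y=np.degrees(np.arctan2(R[1,0],R[0,0])); d=R.T@(np.array(X)-s["tcp_pos"])
    w=-((yaw-y+180)%360-180)
    Rt=Ro.from_euler('z',yaw,degrees=True).as_matrix()@np.diag([1,-1,-1.])
    print("slide",d.round(4),"rot",np.degrees(Ro.from_matrix(R.T@Rt).as_rotvec()).round(2),"| yaw",y.round(2),"tcp",np.round(s["tcp_pos"],4),"tilt",np.degrees(np.arccos(-R[2,2])).round(2),"F",np.round(s["wrist_force"],1),"w",round(s["grip_width"],4),"t",s["time_s"])
E
P="python3 -m pendant"
$P '[{"jaw":-1,"slide":[0.040,-0.016,-0.02],"rot":[0,0,-6]},{"jaw":-1,"slide":[0.079,-0.032,-0.04],"rot":[0,0,-12]},{"jaw":-1,"slide":[0.118,-0.047,-0.05],"rot":[0,0,-18]},{"jaw":-1,"slide":[0.157,-0.063,-0.05],"rot":[0,0,-24]},{"jaw":-1,"slide":[0.194,-0.078,-0.05],"rot":[0,0,-30]}]'
python3 -c "
from h import *
togo([0.50,-0.38,0.28],74.7)"
```

```text
time_s: 2.02
tcp_pos: [0.3261, -0.5093, 0.2828]
orientation: [2.9, 1.201, 0.001]
wrist_force: [0.9, -0.7, -0.5]
grip_width: 0.0853
gripper_force: 0.0
slide [0.2144 0.0314 0.0027] rot [  0.13   0.07 -29.72] | yaw 44.98 tcp [ 0.3261 -0.5093  0.2828] tilt 0.15 F [ 0.9 -0.7 -0.5] w 0.0853 t 2.0167
```

```bash
P="python3 -m pendant"
$P '[{"jaw":-1,"slide":[0.040,0.006,0],"rot":[0,0,-6]},{"jaw":-1,"slide":[0.080,0.012,0],"rot":[0,0,-12]},{"jaw":-1,"slide":[0.12,0.018,0],"rot":[0,0,-18]},{"jaw":-1,"slide":[0.16,0.024,0],"rot":[0,0,-24]},{"jaw":-1,"slide":[0.194,0.03,0],"rot":[0,0,-30]}]'
python3 - <<'E'
from h import *
p=viewer.read_camera("wrist"); cv2.imwrite("pics/w1.png",p["image"])
print(p["R"].round(2).tolist(),(-p["R"].T@p["t"]).round(3),p["intrinsics"][0,0])
for n in ["wedge_mid","wedge_grip"]: print(n,[(round(d["conf"],2),np.round(d["at"],4).tolist(),px(p,d["at"]).tolist()) for d in finder.place_of(n,p)[:3]])
togo([0.525,0.03,0.28],95.5)
E
```

```text
time_s: 2.43
tcp_pos: [0.4858, -0.3925, 0.2815]
orientation: [2.49, 1.914, 0.001]
wrist_force: [0.9, -0.4, 0.2]
grip_width: 0.0854
gripper_force: 0.0
[[0.97, -0.26, 0.0], [-0.25, -0.93, 0.27], [-0.07, -0.26, -0.96]] [ 0.501 -0.327  0.423] 341.78048586020657
wedge_mid [(0.92, [0.4762, -0.5709, 0.0094], [348, 332]), (0.69, [0.5223, -0.398, 0.0114], [352, 201])]
wedge_grip [(0.96, [0.5153, -0.5572, 0.011], [375, 317]), (0.9, [0.4861, -0.3801, 0.0106], [319, 194])]
slide [ 0.4177 -0.0713  0.0016] rot [  0.03  -0.08 -20.42] | yaw 75.08 tcp [ 0.4863 -0.3919  0.281 ] tilt 0.09 F [-0.8 -0.7 -0.3] w 0.0856 t 2.5833
```

View pics/w1.png

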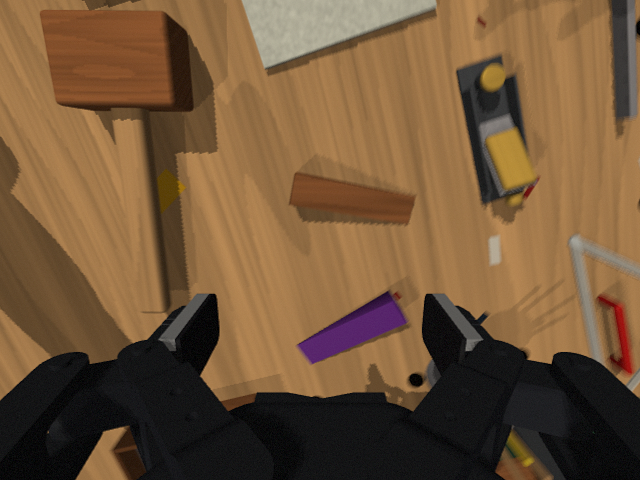

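The wrist view shows the brown wedge at (352,200) with its wider, thicker end on the left at (293,187). The purple look-alike is at (355,328). Next is the sled.

```bash
P="python3 -m pendant"
$P '[{"jaw":-1,"slide":[0.040,-0.007,0],"rot":[0,0,-4]},{"jaw":-1,"slide":[0.080,-0.014,0],"rot":[0,0,-8]},{"jaw":-1,"slide":[0.12,-0.021,0],"rot":[0,0,-12]},{"jaw":-1,"slide":[0.16,-0.028,0],"rot":[0,0,-16]},{"jaw":-1,"slide":[0.2,-0.035,0],"rot":[0,0,-20]}]' >/dev/null
$P '[{"jaw":-1,"slide":[0.040,0.004,0],"rot":[0,0,0]},{"jaw":-1,"slide":[0.080,0.008,0],"rot":[0,0,0]},{"jaw":-1,"slide":[0.12,0.012,0],"rot":[0,0,0]},{"jaw":-1,"slide":[0.14,0.014,0],"rot":[0,0,0]},{"jaw":-1,"slide":[0.14,0.014,0],"rot":[0,0,0]}]'
cat > m.py <<'E'
from h import *
import sys
def edge(name):
    p=viewer.read_camera("wrist"); cv2.imwrite("pics/%s.png"%name,p["image"])
    for n in ["sled","sled_corner","blank_centre","blank_foot","blank_head"]: print(n,[(round(d["conf"],2),np.round(d["at"],4).tolist(),px(p,d["at"]).tolist()) for d in finder.place_of(n,p)[:2]])
    np.savez("pics/%s.npz"%name,P=cloud(p),im=p["image"],K=p["intrinsics"],R=p["R"],t=p["t"])
    s=r.read_state(); print(s["tcp_pos"].round(4) if hasattr(s["tcp_pos"],"round") else s["tcp_pos"],s["time_s"])
if __name__=="__main__": edge(sys.argv[1])
E
python3 m.py w2
```

```text
time_s: 3.42
tcp_pos: [0.5049, -0.0476, 0.2819]
orientation: [2.122, 2.315, 0.002]
wrist_force: [-0.1, 0.1, 0.4]
grip_width: 0.0854
gripper_force: 0.0
sled [(0.57, [0.562, 0.0194, 0.0011], [374, 152])]
sled_corner [(0.17, [0.7667, -0.1486, -0.0008], [508, 293])]
blank_centre [(0.55, [0.5269, 0.0283, 0.0344], [347, 141]), (0.31, [0.7648, -0.1499, 0.0022], [508, 295])]
blank_foot []
blank_head [(0.91, [0.5069, 0.1613, 0.0175], [341, 6])]
[ 0.5049 -0.0542  0.281 ] 3.7167
```

View pics/w2.png

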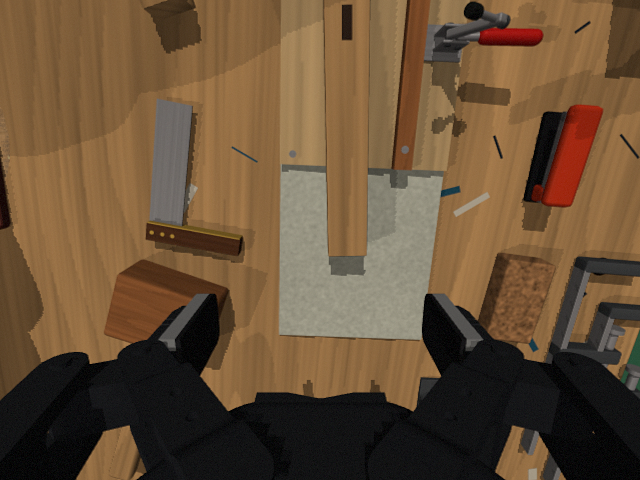

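The blank lies centrally from (347,0) to (347,262), with the fence to its right at x≈405 and the bed edge at row ≈170. Now I'll fit the exact lines from the depth.

```bash
cat > fit.py <<'E'
from h import *
import sys
def fit(P,verbose=1):
    x,y,z=P[...,0],P[...,1],P[...,2]
    box=(x>.40)&(x<.64)&(y>-.23)&(y<.23)
    out={}
    m=(box&(z>.049)&(z<.062)&(x>.46)).astype(np.uint8)
    n,l,st,_=cv2.connectedComponentsWithStats(m); k=1+np.argmax(st[1:,4]); q=P[l==k]
    rc=cv2.minAreaRect((q[:,:2]*1000).astype(np.float32)); bp=cv2.boxPoints(rc)
    print("blank rect mm",np.round(rc[0],1),np.round(rc[1],1),rc[2],"z",np.median(q[:,2]).round(4),bp.round(1).tolist())
    # side lines of blank: per-y-bin min and max x
    def side(q,f,ax=1,lo=None,hi=None,w=.004):
        a=q[:,ax]; b=q[:,1-ax]; lo=lo if lo is not None else a.min()+.01; hi=hi if hi is not None else a.max()-.01
        c=[];v=[]
        for t in np.arange(lo,hi,w):
            s=b[(a>=t)&(a<t+w)]
            if len(s)>2: c.append(t+w/2); v.append(f(s))
        c=np.array(c);v=np.array(v)
        for _ in range(4):
            k=np.polyfit(c,v,1); e=np.abs(v-np.polyval(k,c)); g=e<max(.0015,2*np.median(e)); c,v=c[g],v[g]
        return k
    for nm,f in(("lo",lambda s:np.percentile(s,2)),("hi",lambda s:np.percentile(s,98))):
        k=side(q,f); print(" blank x",nm,"at y=0:",k[1].round(4),"yaw deg",-np.degrees(np.arctan(k[0])).round(2))
    m=box&(z>.030)&(z<.039)&(x>.555)&(x<.62)
    g=P[m]; 
    if len(g)>50:
        for nm,f in(("lo",lambda s:np.percentile(s,3)),("hi",lambda s:np.percentile(s,97))):
            k=side(g,f,lo=0.0,hi=min(.17,g[:,1].max())); print(" fence x",nm,"at y=0:",k[1].round(4),"yaw",-np.degrees(np.arctan(k[0])).round(2))
    m=box&(z>.005)&(z<.013)&(y<-.03)
    g=P[m]
    for nm,f in(("lo",lambda s:np.percentile(s,1)),("hi",lambda s:np.percentile(s,99))):
        k=side(g,f,lo=-.19,hi=-.06); print(" base x",nm,"at y=0:",k[1].round(4),"yaw",-np.degrees(np.arctan(k[0])).round(2))
    k=side(g,lambda s:np.percentile(s,1),ax=0,lo=.49,hi=.60); print(" base y lo at x=.55:",np.polyval(k,.55).round(4),"yaw",np.degrees(np.arctan(k[0])).round(2))
    m=box&(z>.0155)&(z<.021)&(x>.45)&(x<.5); g=P[m]
    if len(g)>20: print(" bed edge y at x~.48:",np.percentile(g[:,1],2).round(4))
    m=box&(z>.030)&(z<.039)&(x>.46)&(x<.50)&(y>.12); g=P[m]
    if len(g)>10: print(" stop y range at x~.48:",np.percentile(g[:,1],[3,97]).round(4))
if __name__=="__main__":
    if sys.argv[1].endswith("npz"): fit(np.load(sys.argv[1])["P"])
    else:
        for c in sys.argv[1:]: print("==",c); fit(cloud(viewer.read_camera(c)))
E
python3 fit.py pics/w2.npz; python3 fit.py top scene
```

```text
blank rect mm [525.1  29.3] [ 44.2 254. ] 6.319364070892334 z 0.053 [[489.20001220703125, 153.10000610351562], [517.0999755859375, -99.4000015258789], [561.0, -94.5], [533.0999755859375, 157.89999389648438]]
 blank x lo at y=0: 0.507 yaw deg 6.33
 blank x hi at y=0: 0.5492 yaw deg 6.3
 fence x lo at y=0: 0.5823 yaw 2.58
 fence x hi at y=0: 0.6015 yaw 2.57
 base x lo at y=0: 0.4527 yaw 3.23
 base x hi at y=0: 0.6386 yaw -0.18
 base y lo at x=.55: -0.2248 yaw 2.63
 bed edge y at x~.48: 0.0018
== top
blank rect mm [517.9 115.8] [44.2 94.8] 6.41082763671875 z 0.0551 [[490.6000061035156, 160.39999389648438], [501.20001220703125, 66.19999694824219], [545.0999755859375, 71.0999984741211], [534.5999755859375, 165.3000030517578]]
 blank x lo at y=0: 0.5105 yaw deg 6.64
 blank x hi at y=0: 0.5502 yaw deg 5.95
 fence x lo at y=0: 0.5862 yaw 2.98
 fence x hi at y=0: 0.6039 yaw 2.95
 base x lo at y=0: 0.3445 yaw 30.96
 base x hi at y=0: 0.6249 yaw 3.99
 base y lo at x=.55: -0.224 yaw 2.28
 bed edge y at x~.48: 0.0763
 stop y range at x~.48: [0.1893 0.2113]
== scene
blank rect mm [526.4  30.3] [ 49.  264.2] 6.801187038421631 z 0.0537 [[486.5, 158.60000610351562], [517.7000122070312, -103.69999694824219], [566.4000244140625, -97.9000015258789], [535.0999755859375, 164.39999389648438]]
 blank x lo at y=0: 0.5089 yaw deg 6.42
 blank x hi at y=0: 0.5513 yaw deg 6.35
 fence x lo at y=0: 0.584 yaw 2.42
 fence x hi at y=0: 0.6026 yaw 2.65
 base x lo at y=0: 0.4415 yaw 5.56
 base x hi at y=0: 0.6405 yaw -1.38
 base y lo at x=.55: -0.2252 yaw 1.45
 bed edge y at x~.48: -0.0014
 stop y range at x~.48: [0.1576 0.2098]
```

```bash
python3 -c "
from h import *
togo([0.5275,0.030,0.037],96.35)"
```

```text
slide [0.0814 0.0292 0.244 ] rot [-0.02 -0.01 -1.77] | yaw 94.58 tcp [ 0.505  -0.0535  0.281 ] tilt 0.02 F [0.  0.4 0.2] w 0.0855 t 3.8167
```

```bash
P="python3 -m pendant"
$P '[{"jaw":-1,"slide":[0.04,0.015,0],"rot":[0,0,-1.8]},{"jaw":-1,"slide":[0.0814,0.0292,0.02],"rot":[0,0,-1.8]},{"jaw":-1,"slide":[0.0814,0.0292,0.06],"rot":[0,0,-1.8]},{"jaw":-1,"slide":[0.0814,0.0292,0.10],"rot":[0,0,-1.8]},{"jaw":-1,"slide":[0.0814,0.0292,0.14],"rot":[0,0,-1.8]}]' 20 >/dev/null
$P '[{"jaw":-1,"slide":[0,0,0.04],"rot":[0,0,0]},{"jaw":-1,"slide":[0,0,0.08],"rot":[0,0,0]},{"jaw":-1,"slide":[0,0,0.104],"rot":[0,0,0]},{"jaw":-1,"slide":[0,0,0.104],"rot":[0,0,0]},{"jaw":-1,"slide":[0,0,0.104],"rot":[0,0,0]}]' >/dev/null
python3 -c "
from h import *
togo([0.5275,0.030,0.037],96.35)"
$P '[{"jaw":1,"slide":[0,0,0],"rot":[0,0,0]},{"jaw":1,"slide":[0,0,0],"rot":[0,0,0]},{"jaw":1,"slide":[0,0,0],"rot":[0,0,0]},{"jaw":1,"slide":[0,0,0],"rot":[0,0,0]},{"jaw":1,"slide":[0,0,0],"rot":[0,0,0]}]'
$P '[{"jaw":1,"slide":[0,0,0],"rot":[0,0,0]},{"jaw":1,"slide":[0,0,0],"rot":[0,0,0]},{"jaw":1,"slide":[0,0,0],"rot":[0,0,0]},{"jaw":1,"slide":[0,0,0],"rot":[0,0,0]},{"jaw":1,"slide":[0,0,0],"rot":[0,0,0]}]'
python3 -c "
from h import *
togo([0.5275+.027,0.030+.033,0.037],92.6)"
```

```text
slide [-0.0012  0.0005 -0.0003] rot [-0.14 -0.05  0.13] | yaw 96.48 tcp [0.5269 0.0311 0.0367] tilt 0.15 F [0.7 0.3 0.9] w 0.0852 t 4.65
time_s: 5.07
tcp_pos: [0.5284, 0.0312, 0.0388]
orientation: [2.091, 2.342, 0.002]
wrist_force: [-1.8, -0.9, 9.3]
grip_width: 0.0437
gripper_force: 22.1
time_s: 5.48
tcp_pos: [0.5284, 0.0313, 0.0388]
orientation: [2.09, 2.342, 0.002]
wrist_force: [-2.7, -1.0, 8.8]
grip_width: 0.0434
gripper_force: 22.1
slide [0.0286 0.0295 0.0019] rot [0.12 0.05 3.9 ] | yaw 96.5 tcp [0.5284 0.0313 0.0388] tilt 0.13 F [-2.7 -1.   8.8] w 0.0434 t 5.4833
```

```bash
P="python3 -m pendant"
$P '[{"jaw":1,"slide":[0.008,0.008,-0.002],"rot":[0,0,1]},{"jaw":1,"slide":[0.016,0.016,-0.002],"rot":[0,0,2]},{"jaw":1,"slide":[0.022,0.024,-0.002],"rot":[0,0,3]},{"jaw":1,"slide":[0.026,0.030,-0.002],"rot":[0,0,3.9]},{"jaw":1,"slide":[0.026,0.030,-0.002],"rot":[0,0,3.9]}]'
$P '[{"jaw":1,"slide":[0.001,0,0],"rot":[0,0,0]},{"jaw":1,"slide":[0.002,0,0],"rot":[0,0,0]},{"jaw":1,"slide":[0.002,0,0],"rot":[0,0,0]}]'
$P '[{"jaw":1,"slide":[0.001,0,0],"rot":[0,0,0]},{"jaw":1,"slide":[0.001,0,0],"rot":[0,0,0]},{"jaw":1,"slide":[0.001,0,0],"rot":[0,0,0]}]'
```

```text
time_s: 5.9
tcp_pos: [0.5549, 0.0605, 0.0393]
orientation: [2.171, 2.27, -0.001]
wrist_force: [0.0, 0.1, -4.1]
grip_width: 0.0433
gripper_force: 23.0
time_s: 6.15
tcp_pos: [0.5545, 0.0606, 0.0393]
orientation: [2.171, 2.268, -0.002]
wrist_force: [0.8, -6.0, -3.4]
grip_width: 0.0435
gripper_force: 22.6
time_s: 6.4
tcp_pos: [0.5544, 0.0607, 0.0393]
orientation: [2.172, 2.267, -0.003]
wrist_force: [0.9, -7.7, -3.7]
grip_width: 0.0437
gripper_force: 22.7
```

```bash
P="python3 -m pendant"
$P '[{"jaw":1,"slide":[0,0.001,0.001],"rot":[0,0,0]},{"jaw":1,"slide":[0,0.002,0.0015],"rot":[0,0,0]},{"jaw":1,"slide":[0,0.003,0.0015],"rot":[0,0,0]},{"jaw":1,"slide":[0,0.003,0.0015],"rot":[0,0,0]}]'
$P '[{"jaw":1,"slide":[0,0.001,0],"rot":[0,0,0]},{"jaw":1,"slide":[0,0.001,0],"rot":[0,0,0]},{"jaw":1,"slide":[0,0.001,0],"rot":[0,0,0]}]'
$P '[{"jaw":1,"slide":[0,0.001,0],"rot":[0,0,0]},{"jaw":1,"slide":[0,0.001,0],"rot":[0,0,0]},{"jaw":1,"slide":[0,0.001,0],"rot":[0,0,0]}]'
$P '[{"jaw":1,"slide":[0,0.001,0],"rot":[0,0,0]},{"jaw":1,"slide":[0,0.001,0],"rot":[0,0,0]},{"jaw":1,"slide":[0,0.001,0],"rot":[0,0,0]}]'
```

```text
time_s: 6.73
tcp_pos: [0.5548, 0.0606, 0.0387]
orientation: [-2.171, -2.27, 0.011]
wrist_force: [-16.5, -10.9, 22.3]
grip_width: 0.0435
gripper_force: 26.0
time_s: 6.98
tcp_pos: [0.5552, 0.0606, 0.0386]
orientation: [-2.171, -2.27, 0.013]
wrist_force: [-18.6, -11.7, 23.8]
grip_width: 0.0434
gripper_force: 26.6
time_s: 7.23
tcp_pos: [0.5558, 0.0606, 0.0386]
orientation: [-2.17, -2.27, 0.014]
wrist_force: [-21.0, -12.5, 25.3]
grip_width: 0.0434
gripper_force: 27.1
time_s: 7.48
tcp_pos: [0.5567, 0.0606, 0.0386]
orientation: [-2.17, -2.27, 0.014]
wrist_force: [-20.5, -11.8, 26.4]
grip_width: 0.0434
gripper_force: 27.6
```

```bash
P="python3 -m pendant"
$P '[{"jaw":1,"slide":[0,0,-0.001],"rot":[0,0,0]},{"jaw":1,"slide":[0,0,-0.001],"rot":[0,0,0]},{"jaw":1,"slide":[0,0,-0.001],"rot":[0,0,0]}]'
$P '[{"jaw":1,"slide":[0,0.001,0],"rot":[0,0,0]},{"jaw":1,"slide":[0,0.001,0],"rot":[0,0,0]},{"jaw":1,"slide":[0,0.001,0],"rot":[0,0,0]}]'
$P '[{"jaw":1,"slide":[0,0.001,0],"rot":[0,0,0]},{"jaw":1,"slide":[0,0.001,0],"rot":[0,0,0]},{"jaw":1,"slide":[0,0.001,0],"rot":[0,0,0]}]'
python3 - <<'E'
from h import *
togo([0,0,0],92.6)
p=viewer.read_camera("wrist"); cv2.imwrite("pics/w3.png",p["image"])
E
```

```text
time_s: 7.73
tcp_pos: [0.5578, 0.0608, 0.0387]
orientation: [-2.171, -2.27, 0.01]
wrist_force: [-10.5, -10.6, 8.3]
grip_width: 0.0436
gripper_force: 24.8
time_s: 7.98
tcp_pos: [0.5579, 0.0608, 0.0386]
orientation: [-2.17, -2.27, 0.013]
wrist_force: [-15.8, -10.3, 13.4]
grip_width: 0.0435
gripper_force: 25.5
time_s: 8.23
tcp_pos: [0.5579, 0.0608, 0.0386]
orientation: [-2.169, -2.269, 0.015]
wrist_force: [-21.2, -10.8, 18.5]
grip_width: 0.0431
gripper_force: 26.1
slide [-0.0355 -0.5597  0.0437] rot [-0.5   0.29 -0.03] | yaw 92.57 tcp [0.5579 0.0608 0.0386] tilt 0.58 F [-21.2 -10.8  18.5] w 0.0431 t 8.2333
```

View pics/w3.png

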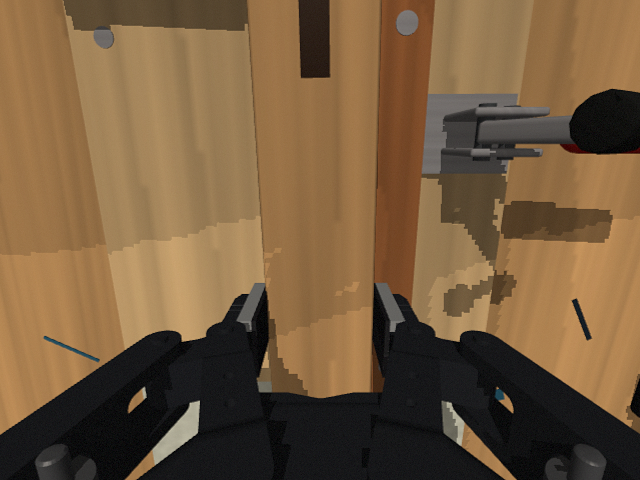

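The blank sits flush with the fence, its right edge at x≈378 along the whole fence, and the force rises without further motion, so it is seated. I'll relax, release, lift and check.

```bash
P="python3 -m pendant"
$P '[{"jaw":1,"slide":[-0.001,-0.003,-0.001],"rot":[0,0,0]},{"jaw":1,"slide":[-0.001,-0.003,-0.001],"rot":[0,0,0]},{"jaw":-1,"slide":[-0.001,-0.003,-0.001],"rot":[0,0,0]},{"jaw":-1,"slide":[-0.001,-0.003,-0.002],"rot":[0,0,0]},{"jaw":-1,"slide":[-0.001,-0.003,-0.002],"rot":[0,0,0]}]'
$P '[{"jaw":-1,"slide":[0,0,-0.02],"rot":[0,0,0]},{"jaw":-1,"slide":[0,0,-0.06],"rot":[0,0,0]},{"jaw":-1,"slide":[0,0,-0.1],"rot":[0,0,0]},{"jaw":-1,"slide":[-0.04,0,-0.14],"rot":[0,0,0]},{"jaw":-1,"slide":[-0.08,0,-0.18],"rot":[0,0,0]}]' >/dev/null
$P '[{"jaw":-1,"slide":[-0.03,0,-0.04],"rot":[0,0,0]},{"jaw":-1,"slide":[-0.04,0,-0.06],"rot":[0,0,0]},{"jaw":-1,"slide":[-0.04,0,-0.06],"rot":[0,0,0]},{"jaw":-1,"slide":[-0.04,0,-0.06],"rot":[0,0,0]}]'
python3 fit.py wrist scene top
python3 - <<'E'
from h import *
p=viewer.read_camera("top"); cv2.imwrite("pics/t2.png",cv2.resize(p["image"][185:280,185:385],(800,380),interpolation=2))
for n in ["blank_centre","blank_foot","blank_head","sled_corner"]: print(n,[(round(d["conf"],2),np.round(d["at"],4).tolist()) for d in finder.place_of(n,p)[:2]])
E
```

```text
time_s: 8.7
tcp_pos: [0.5598, 0.0634, 0.0414]
orientation: [2.17, 2.271, 0.002]
wrist_force: [-0.6, 1.0, 0.8]
grip_width: 0.0777
gripper_force: 0.0
time_s: 9.45
tcp_pos: [0.5648, -0.0366, 0.2614]
orientation: [2.17, 2.268, 0.004]
wrist_force: [0.3, -0.1, -0.7]
grip_width: 0.0859
gripper_force: 0.0
== wrist
blank rect mm [557.2  44.1] [ 43.6 226.1] 3.320483922958374 z 0.053 [[528.9000244140625, 155.8000030517578], [542.0, -70.0], [585.5, -67.5], [572.4000244140625, 158.3000030517578]]
 blank x lo at y=0: 0.5391 yaw deg 3.26
 blank x hi at y=0: 0.5809 yaw deg 3.39
 fence x lo at y=0: 0.5834 yaw 3.0
 fence x hi at y=0: 0.6015 yaw 2.55
 base x lo at y=0: 0.4533 yaw 2.94
 base x hi at y=0: 0.6385 yaw -0.19
 base y lo at x=.55: -0.2248 yaw 2.0
 bed edge y at x~.48: 0.0025
== scene
blank rect mm [558.2  60.5] [ 47.2 264.2] 3.3516430854797363 z 0.0537 [[526.9000244140625, 191.10000610351562], [542.4000244140625, -72.69999694824219], [589.5, -70.0], [574.0, 193.8000030517578]]
 blank x lo at y=0: 0.5409 yaw deg 3.18
 blank x hi at y=0: 0.5828 yaw deg 3.39
 fence x lo at y=0: 0.5822 yaw 3.21
 
[... 213 characters left out ...]
== top
blank rect mm [554.3 141. ] [ 44.2 102.5] 3.616983652114868 z 0.0552 [[529.0, 190.6999969482422], [535.5, 88.5], [579.5999755859375, 91.19999694824219], [573.0999755859375, 193.5]]
 blank x lo at y=0: 0.5427 yaw deg 3.79
 blank x hi at y=0: 0.5811 yaw deg 2.76
 fence x lo at y=0: 0.587 yaw 2.69
 fence x hi at y=0: 0.6046 yaw 3.34
 base x lo at y=0: 0.4603 yaw 0.32
 base x hi at y=0: 0.6429 yaw -1.8
 base y lo at x=.55: -0.2234 yaw 2.52
 bed edge y at x~.48: 0.081
 stop y range at x~.48: [0.1894 0.2101]
blank_centre [(0.64, [0.5577, 0.0607, 0.0337])]
blank_foot []
blank_head [(0.6, [0.5509, 0.189, 0.0169])]
sled_corner [(0.72, [0.5482, 0.1892, 0.0177]), (0.68, [0.5728, 0.193, 0.0172])]
```

View pics/t2.png

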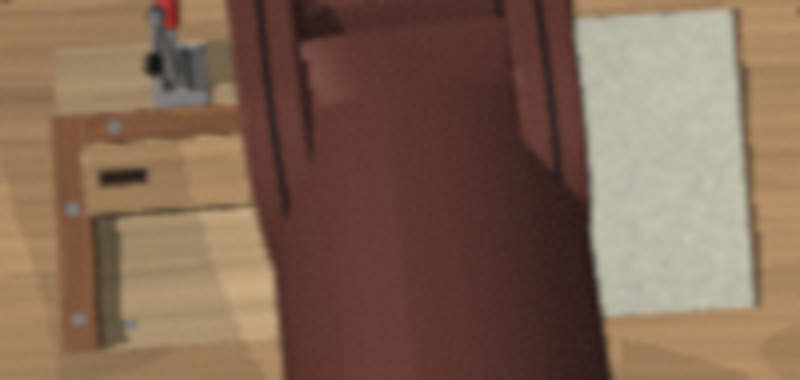

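The crop shows the blank's head, with its mortise at (122,177), in the corner between fence and stop. The fit gives 3.3° for the blank against about 2.6° for the sled, so I'll press the head end square to the fence with closed fingers.

```bash
P="python3 -m pendant"
python3 -c "
from h import *
togo([0.495,0.115,0.14],92.6)"
```

```text
slide [ 0.1533 -0.0612  0.119 ] rot [-0.07 -0.03  0.07] | yaw 92.67 tcp [ 0.5635 -0.0353  0.2589] tilt 0.07 F [-0.3 -0.5 -0.3] w 0.085 t 9.85
```

```bash
P="python3 -m pendant"
$P '[{"jaw":1,"slide":[0.03,-0.025,0],"rot":[0,0,0]},{"jaw":1,"slide":[0.06,-0.05,0],"rot":[0,0,0]},{"jaw":1,"slide":[0.10,-0.061,0.01],"rot":[0,0,0]},{"jaw":1,"slide":[0.13,-0.061,0.03],"rot":[0,0,0]},{"jaw":1,"slide":[0.153,-0.061,0.06],"rot":[0,0,0]}]' >/dev/null
$P '[{"jaw":1,"slide":[0,0,0.04],"rot":[0,0,0]},{"jaw":1,"slide":[0,0,0.08],"rot":[0,0,0]},{"jaw":1,"slide":[0,0,0.12],"rot":[0,0,0]},{"jaw":1,"slide":[0,0,0.16],"rot":[0,0,0]},{"jaw":1,"slide":[0,0,0.164],"rot":[0,0,0]}]' 
$P '[{"jaw":1,"slide":[0,0.006,0],"rot":[0,0,0]},{"jaw":1,"slide":[0,0.012,0],"rot":[0,0,0]},{"jaw":1,"slide":[0,0.018,0],"rot":[0,0,0]},{"jaw":1,"slide":[0,0.018,0],"rot":[0,0,0]}]'
$P '[{"jaw":1,"slide":[0,0.001,0],"rot":[0,0,0]},{"jaw":1,"slide":[0,0.002,0],"rot":[0,0,0]},{"jaw":1,"slide":[0,0.003,0],"rot":[0,0,0]},{"jaw":1,"slide":[0,0.003,0],"rot":[0,0,0]}]'
```

```text
time_s: 10.68
tcp_pos: [0.4911, 0.1132, 0.0294]
orientation: [-2.165, -2.268, 0.012]
wrist_force: [-2.9, -1.0, 0.0]
grip_width: -0.0003
gripper_force: 0.0
time_s: 11.02
tcp_pos: [0.5172, 0.1153, 0.0383]
orientation: [2.169, 2.268, 0.006]
wrist_force: [0.6, 0.9, 0.7]
grip_width: -0.0001
gripper_force: 0.0
time_s: 11.35
tcp_pos: [0.517, 0.115, 0.036]
orientation: [2.17, 2.271, 0.0]
wrist_force: [0.5, 0.3, -0.8]
grip_width: -0.0001
gripper_force: 0.0
```

```bash
P="python3 -m pendant"
$P '[{"jaw":1,"slide":[0,0.001,0],"rot":[0,0,0]},{"jaw":1,"slide":[0,0.002,0],"rot":[0,0,0]},{"jaw":1,"slide":[0,0.002,0],"rot":[0,0,0]}]'|grep -E "tcp|wrist"
$P '[{"jaw":1,"slide":[0,0.001,0],"rot":[0,0,0]},{"jaw":1,"slide":[0,0.002,0],"rot":[0,0,0]},{"jaw":1,"slide":[0,0.002,0],"rot":[0,0,0]}]'|grep -E "tcp|wrist"
$P '[{"jaw":1,"slide":[0,0.001,0],"rot":[0,0,0]},{"jaw":1,"slide":[0,0.002,0],"rot":[0,0,0]},{"jaw":1,"slide":[0,0.002,0],"rot":[0,0,0]}]'|grep -E "tcp|wrist"
```

```text
tcp_pos: [0.5189, 0.1151, 0.0356]
wrist_force: [-0.6, 0.0, 0.0]
tcp_pos: [0.5205, 0.1154, 0.0355]
wrist_force: [-2.8, -0.1, 1.9]
tcp_pos: [0.5206, 0.1154, 0.0352]
wrist_force: [-11.0, -1.0, 9.2]
```

```bash
P="python3 -m pendant"
$P '[{"jaw":1,"slide":[0,0.001,-0.001],"rot":[0,0,0]},{"jaw":1,"slide":[0,0.003,-0.002],"rot":[0,0,0]},{"jaw":1,"slide":[0,0.003,-0.002],"rot":[0,0,0]}]'|grep -E "tcp|wrist"
$P '[{"jaw":1,"slide":[0,-0.012,0],"rot":[0,0,0]},{"jaw":1,"slide":[0,-0.03,0],"rot":[0,0,0]},{"jaw":1,"slide":[0,-0.03,-0.04],"rot":[0,0,0]},{"jaw":1,"slide":[-0.04,-0.02,-0.08],"rot":[0,0,0]},{"jaw":1,"slide":[-0.08,0.01,-0.12],"rot":[0,0,0]}]' >/dev/null
$P '[{"jaw":-1,"slide":[-0.03,0.03,-0.04],"rot":[0,0,0]},{"jaw":-1,"slide":[-0.06,0.04,-0.08],"rot":[0,0,0]},{"jaw":-1,"slide":[-0.09,0.04,-0.09],"rot":[0,0,0]},{"jaw":-1,"slide":[-0.10,0.04,-0.10],"rot":[0,0,0]}]'|grep tcp
python3 fit.py wrist scene | grep -E "=|blank|fence|stop"
python3 -c "
from h import *
togo([0.4885,-0.381,0.15],-27)"
```

```text
tcp_pos: [0.521, 0.1153, 0.0361]
wrist_force: [-17.4, -0.7, 6.5]
tcp_pos: [0.5691, -0.0425, 0.2361]
== wrist
blank rect mm [558.2  36.5] [ 44.1 210.7] 2.643622875213623 z 0.053 [[531.2999877929688, 140.6999969482422], [541.0, -69.69999694824219], [585.0999755859375, -67.69999694824219], [575.4000244140625, 142.8000030517578]]
 blank x lo at y=0: 0.539 yaw deg 2.65
 blank x hi at y=0: 0.5808 yaw deg 2.69
 fence x lo at y=0: 0.5833 yaw 2.57
 fence x hi at y=0: 0.6015 yaw 2.59
 base x lo at y=0: 0.419 yaw 22.73
 base x hi at y=0: 0.6402 yaw -1.44
 base y lo at x=.55: -0.2248 yaw 2.03
== scene
blank rect mm [558.3  60.8] [ 48.  262.3] 2.9438328742980957 z 0.0538 [[527.5999755859375, 190.60000610351562], [541.0999755859375, -71.4000015258789], [589.0999755859375, -68.9000015258789], [575.5999755859375, 193.0]]
 blank x lo at y=0: 0.5414 yaw deg 2.88
 blank x hi at y=0: 0.5826 yaw deg 2.79
 fence x lo at y=0: 0.5823 yaw 2.63
 fence x hi at y=0: 0.6026 yaw 2.44
 base x lo at y=0: 0.4511 yaw 4.44
 base x hi at y=0: 0.6378 yaw -0.49
 base y lo at x=.55: -0.2249 yaw 1.44
 stop y range at x~.48: [0.1872 0.2091]
slide [-0.3337 -0.0944  0.0866] rot [  0.3   -0.21 119.23] | yaw 92.23 tcp [ 0.5695 -0.0438  0.2363] tilt 0.31 F [-0.2 -0.4 -0.2] w 0.0629 t 13.2
```

Parallel now (2.67° against 2.58°). A short nudge on the foot end will make sure it meets the stop.

```bash
P="python3 -m pendant"
$P '[{"jaw":1,"slide":[-0.04,-0.005,0],"rot":[0,0,0]},{"jaw":1,"slide":[-0.07,-0.007,0.03],"rot":[0,0,0]},{"jaw":1,"slide":[-0.07,-0.007,0.07],"rot":[0,0,0]},{"jaw":1,"slide":[-0.07,-0.007,0.11],"rot":[0,0,0]},{"jaw":1,"slide":[-0.07,-0.007,0.15],"rot":[0,0,0]}]' >/dev/null
$P '[{"jaw":1,"slide":[0,0,0.03],"rot":[0,0,0]},{"jaw":1,"slide":[0,0,0.05],"rot":[0,0,0]},{"jaw":1,"slide":[0.015,0,0.051],"rot":[0,0,0]},{"jaw":1,"slide":[0.028,0,0.051],"rot":[0,0,0]},{"jaw":1,"slide":[0.028,0,0.051],"rot":[0,0,0]}]' |grep -E "tcp|wrist"
$P '[{"jaw":1,"slide":[0.002,0,0],"rot":[0,0,0]},{"jaw":1,"slide":[0.004,0,0],"rot":[0,0,0]},{"jaw":1,"slide":[0.004,0,0],"rot":[0,0,0]}]'|grep -E "tcp|wrist"
$P '[{"jaw":1,"slide":[0.002,0,0],"rot":[0,0,0]},{"jaw":1,"slide":[0.003,0,0],"rot":[0,0,0]},{"jaw":1,"slide":[0.003,0,0],"rot":[0,0,0]}]'|grep -E "tcp|wrist"
```

```text
tcp_pos: [0.5622, -0.08, 0.0324]
wrist_force: [0.5, -1.7, -1.1]
tcp_pos: [0.5622, -0.0799, 0.0331]
wrist_force: [-1.1, -12.3, -1.4]
tcp_pos: [0.5622, -0.0799, 0.0333]
wrist_force: [-0.7, -19.6, -0.9]
```

```bash
P="python3 -m pendant"
$P '[{"jaw":1,"slide":[-0.02,0,0],"rot":[0,0,0]},{"jaw":-1,"slide":[-0.05,0,-0.03],"rot":[0,0,7]},{"jaw":-1,"slide":[-0.08,0,-0.07],"rot":[0,0,14]},{"jaw":-1,"slide":[-0.11,0,-0.11],"rot":[0,0,21]},{"jaw":-1,"slide":[-0.14,0,-0.15],"rot":[0,0,28]}]' >/dev/null
python3 -c "
from h import *
togo([0.4885,-0.381,0.20],-27)"
```

```text
slide [-0.1993  0.0075 -0.0358] rot [ 2.000e-02 -1.100e-01  9.136e+01] | yaw 64.36 tcp [ 0.568  -0.198   0.1644] tilt 0.1 F [ 1.8 -1.2  0.3] w 0.048 t 14.95
```

```bash
P="python3 -m pendant"
$P '[{"jaw":-1,"slide":[-0.03,0.001,-0.02],"rot":[0,0,7]},{"jaw":-1,"slide":[-0.06,0.002,-0.036],"rot":[0,0,14]},{"jaw":-1,"slide":[-0.09,0.004,-0.036],"rot":[0,0,21]},{"jaw":-1,"slide":[-0.12,0.005,-0.036],"rot":[0,0,28]},{"jaw":-1,"slide":[-0.15,0.006,-0.036],"rot":[0,0,35]}]' >/dev/null
$P '[{"jaw":-1,"slide":[-0.02,-0.014,0],"rot":[0,0,7]},{"jaw":-1,"slide":[-0.04,-0.028,0],"rot":[0,0,14]},{"jaw":-1,"slide":[-0.04,-0.028,0],"rot":[0,0,21]},{"jaw":-1,"slide":[-0.04,-0.028,0],"rot":[0,0,28]},{"jaw":-1,"slide":[-0.04,-0.028,0],"rot":[0,0,35]}]' >/dev/null
$P '[{"jaw":-1,"slide":[0,0,0],"rot":[0,0,7]},{"jaw":-1,"slide":[0,0,0],"rot":[0,0,14]},{"jaw":-1,"slide":[0,0,0],"rot":[0,0,21.4]},{"jaw":-1,"slide":[0,0,0],"rot":[0,0,21.4]}]' |grep -E "tcp|time"
cat > wfit.py <<'E'
from h import *
p=viewer.read_camera("wrist"); P=cloud(p); x,y,z=P[...,0],P[...,1],P[...,2]
m=((z>.0022)&(z<.045)&(np.hypot(x-.523,y+.399)<.1)&(p["range_z"]>0)).astype(np.uint8)
hs=cv2.cvtColor(p["image"],cv2.COLOR_BGR2HSV)
n,l,st,_=cv2.connectedComponentsWithStats(m); k=1+np.argmax(st[1:,4]); q=P[l==k]
rc=cv2.minAreaRect((q[:,:2]*1000).astype(np.float32)); print(len(q),rc,cv2.boxPoints(rc).round(1).tolist())
t=finder.place_of("wedge_mid",p)+finder.place_of("wedge_grip",p); print([(round(d["conf"],2),np.round(d["at"],4).tolist()) for d in t])
A=np.c_[q[:,:2],np.ones(len(q))]; c,*_=np.linalg.lstsq(A,q[:,2],rcond=None); print("slope",np.hypot(*c[:2]).round(3),"thin dir deg",np.degrees(np.arctan2(-c[1],-c[0])).round(1))
cv2.imwrite("pics/w4.png",p["image"])
togo([0.4885,-0.381,0.004],-27)
E
python3 wfit.py
```

```text
time_s: 16.12
tcp_pos: [0.4611, -0.3307, 0.1987]
7013 ((522.7996215820312, -398.40966796875), (36.26518630981445, 149.97653198242188), 63.31453323364258) [[447.70001220703125, -380.8999938964844], [581.7000122070312, -448.29998779296875], [597.9000244140625, -415.8999938964844], [463.8999938964844, -348.5]]
[(0.82, [0.4759, -0.573, 0.0079]), (0.75, [0.5211, -0.3985, 0.0104]), (0.88, [0.5143, -0.5572, 0.0097]), (0.71, [0.4893, -0.3826, 0.0135])]
slope 0.197 thin dir deg -23.6
slide [0.0469 0.0322 0.1943] rot [-0.01 -0.05  0.52] | yaw -26.48 tcp [ 0.4607 -0.3312  0.1983] tilt 0.05 F [-0.  -0.  -0.2] w 0.0855 t 16.2667
```

View pics/w4.png

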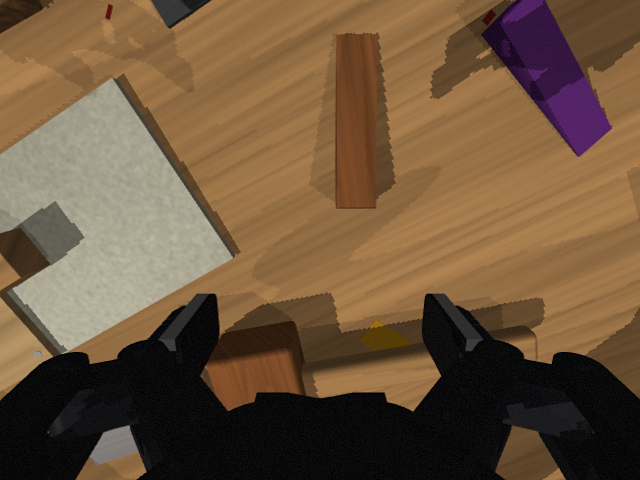

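The brown wedge lies straight ahead at (356,120), with nothing beside it at finger distance. The rectangle fit gives its centre as (0.5228, -0.3984) and its yaw as -26.7°, thin end away. I'll grip it.

```bash
P="python3 -m pendant"
$P '[{"jaw":-1,"slide":[0.03,0.022,0.01],"rot":[0,0,0.2]},{"jaw":-1,"slide":[0.0454,0.0323,0.04],"rot":[0,0,0.2]},{"jaw":-1,"slide":[0.0454,0.0323,0.08],"rot":[0,0,0.2]},{"jaw":-1,"slide":[0.0454,0.0323,0.12],"rot":[0,0,0.2]},{"jaw":-1,"slide":[0.0454,0.0323,0.15],"rot":[0,0,0.2]}]' 60 >/dev/null
$P '[{"jaw":-1,"slide":[0,0,0.03],"rot":[0,0,0]},{"jaw":-1,"slide":[0,0,0.042],"rot":[0,0,0]},{"jaw":-1,"slide":[0,0,0.042],"rot":[0,0,0]},{"jaw":-1,"slide":[0,0,0.042],"rot":[0,0,0]},{"jaw":-1,"slide":[0,0,0.042],"rot":[0,0,0]}]'
$P '[{"jaw":1,"slide":[0,0,0],"rot":[0,0,0]},{"jaw":1,"slide":[0,0,0],"rot":[0,0,0]},{"jaw":1,"slide":[0,0,0],"rot":[0,0,0]},{"jaw":1,"slide":[0,0,0],"rot":[0,0,0]},{"jaw":1,"slide":[0,0,0],"rot":[0,0,0]}]'
$P '[{"jaw":1,"slide":[0,0,0],"rot":[0,0,0]},{"jaw":1,"slide":[0,0,0],"rot":[0,0,0]},{"jaw":1,"slide":[0,0,0],"rot":[0,0,0]}]'
python3 -c "
from h import *
togo([0.4871,-0.3804,0.005],-26.69)"
```

```text
time_s: 17.1
tcp_pos: [0.4875, -0.382, 0.0081]
orientation: [3.054, -0.731, 0.005]
wrist_force: [0.0, -1.3, -0.2]
grip_width: 0.0856
gripper_force: 0.0
time_s: 17.52
tcp_pos: [0.4867, -0.3815, 0.0068]
orientation: [3.054, -0.733, 0.002]
wrist_force: [0.7, -0.8, 7.6]
grip_width: 0.0351
gripper_force: 61.3
time_s: 17.77
tcp_pos: [0.4867, -0.3815, 0.0068]
orientation: [3.054, -0.733, 0.002]
wrist_force: [-0.3, 1.0, 5.5]
grip_width: 0.0349
gripper_force: 61.1
slide [-0.0001 -0.0012  0.0018] rot [ 0.01 -0.08 -0.29] | yaw -26.98 tcp [ 0.4867 -0.3815  0.0068] tilt 0.08 F [-0.3  1.   5.5] w 0.0349 t 17.7667
```

Gripped, 34.9 mm wide at 61 N. I'll lift it and carry it to the ledge, turning about 120°.

```bash
P="python3 -m pendant"
$P '[{"jaw":1,"slide":[0,0,-0.02],"rot":[0,0,0]},{"jaw":1,"slide":[0,0,-0.06],"rot":[0,0,0]},{"jaw":1,"slide":[0,0,-0.10],"rot":[0,0,-7]},{"jaw":1,"slide":[0,0,-0.14],"rot":[0,0,-14]},{"jaw":1,"slide":[0,0,-0.15],"rot":[0,0,-21]}]' >/dev/null
$P '[{"jaw":1,"slide":[0,0,0],"rot":[0,0,-7]},{"jaw":1,"slide":[0,0,0],"rot":[0,0,-14]},{"jaw":1,"slide":[0,0,0],"rot":[0,0,-21]},{"jaw":1,"slide":[0,0,0],"rot":[0,0,-28]},{"jaw":1,"slide":[0,0,0],"rot":[0,0,-35]}]' >/dev/null
$P '[{"jaw":1,"slide":[0,0,0],"rot":[0,0,-7]},{"jaw":1,"slide":[0,0,0],"rot":[0,0,-14]},{"jaw":1,"slide":[0,0,0],"rot":[0,0,-21]},{"jaw":1,"slide":[0,0,0],"rot":[0,0,-28]},{"jaw":1,"slide":[0,0,0],"rot":[0,0,-35]}]' >/dev/null
$P '[{"jaw":1,"slide":[0,0,0],"rot":[0,0,-7]},{"jaw":1,"slide":[0,0,0],"rot":[0,0,-14]},{"jaw":1,"slide":[0,0,0],"rot":[0,0,-21]},{"jaw":1,"slide":[0,0,0],"rot":[0,0,-28.6]},{"jaw":1,"slide":[0,0,0],"rot":[0,0,-28.6]}]' >/dev/null
python3 -c "
from h import *
togo([0.5698,-0.1889,0.05],92.6)"
```

```text
slide [0.1876 0.0938 0.1057] rot [-0.02 -0.02  0.35] | yaw 92.95 tcp [ 0.4858 -0.3811  0.1557] tilt 0.02 F [-0.4  0.  -0.6] w 0.0344 t 19.4333
```

```bash
P="python3 -m pendant"
$P '[{"jaw":1,"slide":[0.036,0.018,0],"rot":[0,0,0.35]},{"jaw":1,"slide":[0.073,0.036,0],"rot":[0,0,0.35]},{"jaw":1,"slide":[0.11,0.054,0],"rot":[0,0,0.35]},{"jaw":1,"slide":[0.146,0.072,0],"rot":[0,0,0.35]},{"jaw":1,"slide":[0.1788,0.0922,0.02],"rot":[0,0,0.35]}]' >/dev/null
$P '[{"jaw":1,"slide":[0.004,0.001,0.03],"rot":[0,0,0]},{"jaw":1,"slide":[0.004,0.001,0.06],"rot":[0,0,0]},{"jaw":1,"slide":[0.004,0.001,0.07],"rot":[0,0,0]},{"jaw":1,"slide":[0.004,0.001,0.07],"rot":[0,0,0]}]' >/dev/null
python3 - <<'E'
from h import *
p=viewer.read_camera("wrist"); cv2.imwrite("pics/w5.png",p["image"])
P=cloud(p); np.savez("pics/w5.npz",P=P)
for n in ["wedge_mid","blank_foot"]: print(n,[(round(d["conf"],2),np.round(d["at"],4).tolist()) for d in finder.place_of(n,p)[:2]])
togo([0.5698,-0.1889,0.0155],92.6)
E
```

```text
wedge_mid [(0.58, [0.5622, -0.1545, 0.0692]), (0.33, [0.5675, -0.1936, 0.0735])]
blank_foot [(0.85, [0.5641, -0.0729, 0.0187])]
slide [ 0.0078 -0.001   0.0528] rot [ 0.1   0.05 -0.47] | yaw 92.13 tcp [ 0.571  -0.1966  0.0683] tilt 0.11 F [ 0.1 -0.1  0. ] w 0.0349 t 20.3333
```

View pics/w5.png

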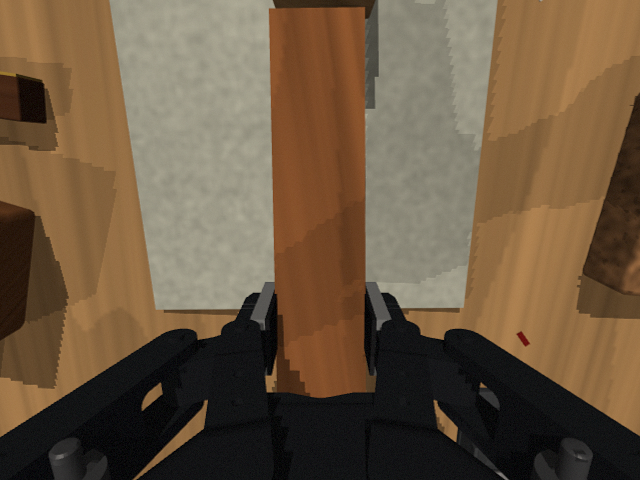

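The wedge points straight at the foot: tip at (318,8), the blank's end just beyond. I'll lower it onto the ledge.

```bash
P="python3 -m pendant"
$P '[{"jaw":1,"slide":[0.004,-0.001,0.015],"rot":[0,0,-0.4]},{"jaw":1,"slide":[0.008,-0.001,0.03],"rot":[0,0,-0.4]},{"jaw":1,"slide":[0.008,-0.001,0.042],"rot":[0,0,-0.4]},{"jaw":1,"slide":[0.008,-0.001,0.050],"rot":[0,0,-0.4]},{"jaw":1,"slide":[0.008,-0.001,0.050],"rot":[0,0,-0.4]}]'|grep -E "tcp|wrist"
$P '[{"jaw":1,"slide":[0,0,0.001],"rot":[0,0,0]},{"jaw":1,"slide":[0,0,0.002],"rot":[0,0,0]},{"jaw":1,"slide":[0,0,0.002],"rot":[0,0,0]},{"jaw":1,"slide":[0,0,0.002],"rot":[0,0,0]}]'|grep -E "tcp|wrist"
python3 -c "
from h import *
togo([0.5698,-0.1889,0.0155],92.6)"
```

```text
tcp_pos: [0.5692, -0.1883, 0.0166]
wrist_force: [0.5, -0.2, -0.6]
tcp_pos: [0.5694, -0.1883, 0.0158]
wrist_force: [-2.4, 0.1, 4.9]
slide [-0.0006  0.0004  0.0003] rot [0.06 0.05 0.02] | yaw 92.62 tcp [ 0.5694 -0.1883  0.0158] tilt 0.08 F [-2.4  0.1  4.9] w 0.0346 t 21.0833
```

```bash
P="python3 -m pendant"
$P '[{"jaw":1,"slide":[0.008,0,0],"rot":[0,0,0]},{"jaw":1,"slide":[0.016,0,0],"rot":[0,0,0]},{"jaw":1,"slide":[0.024,0,0],"rot":[0,0,0]},{"jaw":1,"slide":[0.030,0,0],"rot":[0,0,0]},{"jaw":1,"slide":[0.030,0,0],"rot":[0,0,0]}]'|grep -E "tcp|wrist"
for i in 1; do
$P '[{"jaw":1,"slide":[0.002,0,0],"rot":[0,0,0]},{"jaw":1,"slide":[0.002,0,0],"rot":[0,0,0]}]'|grep -E "tcp|wrist"
$P '[{"jaw":1,"slide":[0.002,0,0],"rot":[0,0,0]},{"jaw":1,"slide":[0.002,0,0],"rot":[0,0,0]}]'|grep -E "tcp|wrist"
$P '[{"jaw":1,"slide":[0.002,0,0],"rot":[0,0,0]},{"jaw":1,"slide":[0.002,0,0],"rot":[0,0,0]}]'|grep -E "tcp|wrist"
$P '[{"jaw":1,"slide":[0.002,0,0],"rot":[0,0,0]},{"jaw":1,"slide":[0.002,0,0],"rot":[0,0,0]}]'|grep -E "tcp|wrist"
done
```

```text
tcp_pos: [0.5684, -0.1561, 0.0158]
wrist_force: [-0.3, 2.5, 8.2]
tcp_pos: [0.5684, -0.1558, 0.0159]
wrist_force: [0.9, -2.2, 6.6]
tcp_pos: [0.5682, -0.1548, 0.0158]
wrist_force: [1.7, -4.6, 5.2]
tcp_pos: [0.5681, -0.1531, 0.0158]
wrist_force: [0.4, -4.9, 5.9]
tcp_pos: [0.568, -0.1512, 0.0158]
wrist_force: [0.9, -4.9, 5.8]
```

```bash
P="python3 -m pendant"
$P '[{"jaw":1,"slide":[0.002,0,0],"rot":[0,0,0]},{"jaw":1,"slide":[0.004,0,0],"rot":[0,0,0]},{"jaw":1,"slide":[0.004,0,0],"rot":[0,0,0]}]'|grep -E "tcp|wrist"
$P '[{"jaw":1,"slide":[0.002,0,0],"rot":[0,0,0]},{"jaw":1,"slide":[0.004,0,0],"rot":[0,0,0]},{"jaw":1,"slide":[0.004,0,0],"rot":[0,0,0]}]'|grep -E "tcp|wrist"
$P '[{"jaw":1,"slide":[0.002,0,0],"rot":[0,0,0]},{"jaw":1,"slide":[0.003,0,0],"rot":[0,0,0]},{"jaw":1,"slide":[0.003,0,0],"rot":[0,0,0]}]'|grep -E "tcp|wrist"
cat > lift.py <<'E'
from h import *
for c in("scene","wrist"):
    p=viewer.read_camera(c); P=cloud(p); u=np.array([-.0454,.999]); v=np.array([.999,.0454])
    d=P[...,:2]-np.array([.5584,.0626]); a=d@u; b=d@v; z=P[...,2]
    for nm,M in(("blank",(abs(b)<.012)&(z>.045)&(z<.07)),("wedge",(abs(b)<.012)&(z>.01)&(z<.05)&(a<-.133))):
        o=[(t,np.median(z[M&(a>t/1e3)&(a<t/1e3+.015)]).round(4)) for t in range(-210,125,30) if (M&(a>t/1e3)&(a<t/1e3+.015)).sum()>8]; print(c,nm,o)
    m=(abs(b)<.012)&(z>.045)&(z<.065)&(a>-.128)&(a<.125)
    if m.sum()>50: k=np.polyfit(a[m],z[m],1); print(" slope",k[0].round(4),"lift over 260 mm:",(-k[0]*260).round(2),"n",m.sum())
    for n in ["blank_foot","wedge_mid"]: print(n,[(round(q["conf"],2),np.round(q["at"],4).tolist()) for q in finder.place_of(n,p)[:2]])
cv2.imwrite("pics/w6.png",p["image"])
togo([0,0,0],92.6)
E
python3 lift.py; python3 fit.py wrist scene | grep -E "=|blank|fence"
```

```text
tcp_pos: [0.5678, -0.1471, 0.0158]
wrist_force: [-0.4, -4.5, 5.7]
tcp_pos: [0.5676, -0.1431, 0.0158]
wrist_force: [0.7, -4.9, 5.4]
tcp_pos: [0.5675, -0.1402, 0.0158]
wrist_force: [0.7, -5.3, 6.0]
scene blank [(-120, np.float64(0.057)), (-90, np.float64(0.0564)), (-60, np.float64(0.0565)), (-30, np.float64(0.0562)), (0, np.float64(0.0549)), (30, np.float64(0.0547)), (60, np.float64(0.0546)), (90, np.float64(0.0537)), (120, np.float64(0.0528))]
scene wedge [(-210, np.float64(0.0356)), (-180, np.float64(0.0287))]
 slope -0.0142 lift over 260 mm: 3.7 n 868
blank_foot [(0.61, [0.568, -0.0711, 0.0174]), (0.29, [0.5631, 0.023, -0.0017])]
wedge_mid [(0.64, [0.5598, -0.0956, 0.0175]), (0.64, [0.48, -0.5682, 0.0062])]
wrist blank [(-120, np.float64(0.0559))]
wrist wedge [(-210, np.float64(0.0345)), (-180, np.float64(0.0286)), (-150, np.float64(0.0226))]
 slope -0.0134 lift over 260 mm: 3.48 n 10856
blank_foot [(0.81, [0.5627, -0.0675, 0.0222])]
wedge_mid [(0.95, [0.5619, -0.0984, 0.018])]
slide [ 0.1658 -0.5606  0.0144] rot [ 0.11  0.12 -0.01] | yaw 92.59 tcp [ 0.5675 -0.1402  0.0158] tilt 0.1
[... 238 characters left out ...]
k x lo at y=0: 0.5384 yaw deg 2.91
 blank x hi at y=0: 0.5805 yaw deg 2.55Traceback (most recent call last):
  File "fit.py", line 41, in <module>
    for c in sys.argv[1:]: print("==",c); fit(cloud(viewer.read_camera(c)))
                                          ~~~^^^^^^^^^^^^^^^^^^^^^^^^^^^^^^
  File "fit.py", line 28, in fit
    k=side(g,f,lo=0.0,hi=min(.17,g[:,1].max())); print(" fence x",nm,"at y=0:",k[1].round(4),"yaw",-np.degrees(np.arctan(k[0])).round(2))
  File "fit.py", line 20, in side
    k=np.polyfit(c,v,1); e=np.abs(v-np.polyval(k,c)); g=e<max(.0015,2*np.median(e)); c,v=c[g],v[g]
    raise TypeError("expected non-empty vector for x")
TypeError: expected non-empty vector for x
```

The depth gives about 3 mm of lift (foot top 55.9 mm against 53.0 mm before). The blank is unchanged against fence and stop, and the wedge is flat and gripped. Handing in.

```bash
python3 -m pendant '[{"jaw":1,"slide":[0,0,0],"rot":[0,0,0]},{"jaw":1,"slide":[0,0,0],"rot":[0,0,0]},{"jaw":1,"slide":[0,0,0],"rot":[0,0,0]}]'; python3 -c "
from h import *
print(job_done())"
```

```text
time_s: 23.52
tcp_pos: [0.5675, -0.1402, 0.0158]
orientation: [2.169, 2.269, -0.0]
wrist_force: [0.7, -4.7, 6.7]
grip_width: 0.0348
gripper_force: 61.1
the job is handed in; nothing more can be done
None
```

The job is handed in at about 23.5 s: the blank is seated against fence and stop, and the gripper is holding the wedge flat on the ledge with the foot lifted about 3 mm, measured from depth images; no verdict was returned.

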